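# Sort the candle turntables by feel

### The job

One of the three decorating turntables runs freely, one drags and one is stuck fast with wax: nudge each gently round by a pin, about an eighth of a turn, to feel which is which, leave it where it stops, and never force one that will not go. Then stand the cream pillar candle upright in the middle of the free-running turntable, ready for painting, and the amber bottle of wax remover upright in the middle of the stuck one; leave the dragging one empty and everything else where it is.

Things in the scene. Friction and masses are not known exactly. Their poses are not given: they have to be found in the camera images.
- turntable_a_head: Flat round aluminium head of turntable A, 160 mm in diameter, 10 mm thick, on a dark heavy foot fixed to the table. Origin: centre of its top face, 75 mm above the table; z is the turning axis, up; x points to one of its two brass pins. It turns either way without end. A, B and C look alike, and any may be the free, the dragging or the stuck one and in any place: feel which.
- turntable_a_pin (a point): Centre of one brass pin of turntable A, half-way up: the pin is 10 mm in diameter and stands 18 mm proud of the head's top, upright, 62 mm from the axis; the other pin lies opposite, also 62 mm from the axis.
- turntable_b_head: Head of turntable B, sizes, origin and axes as A. What to feel, pushing sideways at a pin, 62 mm from the axis: the free-running turntable needs under 1 N, the dragging one 3.5 to 5.5 N all the way, and neither coasts on noticeably; the stuck one does not turn at all.
- turntable_b_pin (a point): Centre of one brass pin of turntable B, half-way up: the pin is 10 mm in diameter and stands 18 mm proud of the head's top, upright, 62 mm from the axis; the other pin lies opposite, also 62 mm from the axis.
- turntable_c_head: Head of turntable C, sizes, origin and axes as A. A stuck bearing is spoilt by more than 20 N from the fingers on the head or its pins, so give up pushing at 8 to 10 N.
- turntable_c_pin (a point): Centre of one brass pin of turntable C, half-way up: the pin is 10 mm in diameter and stands 18 mm proud of the head's top, upright, 62 mm from the axis; the other pin lies opposite, also 62 mm from the axis.
- candle_center (a point): Cream pillar candle, an upright cylinder 58 mm in diameter and 90 mm tall, 0.22 kg, loose on the table. The point is its centre, 45 mm above its underside; z points up along the candle.
- bottle_center (a point): Amber glass bottle with a paper band and a white screw cap, 0.19 kg, loose on the table, 108 mm tall in all. Its body is an upright cylinder 52 mm in diameter up to 68 mm above the underside; above that a shoulder and the cap, 33 mm in diameter, from 88 mm up. The point lies on the bottle's axis, 40 mm above its underside, at a good height to grip; z points up along the bottle.
There are look-alikes about, which are no part of the job. Leave any green or turquoise look-alike of the part that bears turntable_b_head alone.

How it is judged:
On the way:
1. the two turntables that can turn have both been pushed round by a pin through at least 14 degrees from their first position (pin moved more than 15 mm), and stand so together ((distance of each of turntable_a_pin, turntable_b_pin from where it was at the start of the episode above 0.015 m or distance of each of turntable_b_pin, turntable_c_pin from where it was at the start of the episode above 0.015 m or distance of each of turntable_a_pin, turntable_c_pin from where it was at the start of the episode above 0.015 m)), for 0.1 s.
At the end, for the whole second after the job is handed in: Candle upright on the free-running turntable within 15 mm of its middle, bottle upright on the stuck one within 20 mm of its middle, both standing flat on the heads and at rest; the dragging one empty (horizontal distance between candle_center and free_bearing below 0.015 m and height (world z) of candle_center between 0.115 and 0.125 m and angle between each of candle_center, bottle_center's own z axis and vertical below 0.08 rad and horizontal distance between bottle_center and stuck_bearing below 0.02 m and height (world z) of bottle_center between 0.11 and 0.12 m and linear speed of each of candle, bottle below 0.02 m/s); the robot touches nothing.
It fails at once if the fingers press on a turntable's head or pins with more than 25 N (contact force between the fingers and turntable_a_head above 25 N or contact force between the fingers and turntable_b_head above 25 N or contact force between the fingers and turntable_c_head above 25 N).
It fails at once if a bystander (candles, mould, palette knife, beaker, wax block) moved by more than 30 mm (distance of any of red_candle, orange_candle, mould, palette_knife, beaker, wax_block from where it was at the start of the episode above 0.03 m).
It also fails if it takes over 72 s, if anything falls off the work surface, if the arm or the gripper's body presses on something with over 40 N, if the wrist force passes 120 N, or if a joint passes its speed limit or range.

### The arm

A 6-joint arm with a two-finger parallel gripper is mounted at the origin on the work surface. World frame = base frame: x ahead of the robot, y to its left, z up, the work surface at z = 0. Lengths are in m, angles in rad, forces in N, time in s.
With the tool pointing down it reaches from about 0.375 to 0.925 m from the base axis. Payload 5.7 kg.
Tool frame: the origin (TCP) lies at the very end of the fingers, on their centre line; the grasp point (between the pads) lies 19 mm behind it; z points along the fingers, y is the line along which they close (so a half turn about z gives the same grasp; the last joint's range is limited). The gripper opens to 88 mm and grips with 3 to 60 N. Pads are 20 mm wide; open, the fingers measure 115 mm over their backs; the gripper's body (75 mm by 178 mm) begins 61 mm behind the grasp point.
Start: joints at [-1.338, 0.359, 1.51, -0, 1.272, -0.115], TCP at [0.204, -0.564, 0.223] pointing down, gripper open.
Joint ranges: [-2.97, 2.97], [-1.01, 2.36], [0.21, 2.38], [-0.96, 4.11], [0.2, 2.71], [-2.98, 2.98]. Speed limits (rad/s): [2.39, 2.39, 3.14, 3.14, 3.14, 3.14].

### API

Orientations are given as a unit quaternion [w, x, y, z].
In Python, from cell import status, get_image, ctrl gives the robot as it stands.
- The arm moves only by the shell command python3 -m crank 'ROWS' [FORCE]. ROWS is JSON, a list of rows, each a list of 3 entries, a list of its own where there are three numbers: the turn, a rotation vector about the tool's x, y, z in rad, then the shift along the tool's x, y, z in m, then the finger opening in m, from 0 to 0.0878. In form: [[[ax, ay, az], [dx, dy, dz], claw], ...]. A call has 1 to 20 rows; each row shifts and turns the commanded pose from where the row before left it, along the tool's axes as they then stand; what a row does not reach is not made up. A row lasts 1/8 s, in which the tool goes at most 62.5 mm and 10.7 degrees, less where a joint would pass 70% of its speed; a pose out of reach is approached as far as the arm can. A call with a gripper value outside its range is refused whole. The fingers move at their own pace and stop on an object; FORCE is the grip in N (left out, the last holds). Time passes only in rows, so rows that do not move let the fingers close. It gives the time, the measured TCP pose, the force, the opening and the grip force at its end, in the units of the state.
- status.get_state(): the state, without advancing time (a new reading comes with each control period).
- get_image(name): name is "side" or "top" or "wrist"; returns a dict with "color" (480x640x3 uint8, red, green, blue), "z_map" (480x640 float32, m along the optical axis (not along the pixel's ray), 0 where there is no reading), "camera_matrix" (3x3 intrinsics, pixels), "R" (3x3) and "t" (3): a world point X has camera coordinates R X + t. Camera axes: x right, y down, z forward; pixel columns grow to the right and rows downward; lengths in m; the calibration is good to about 2 mm. The wrist camera is an equidistant fisheye: a pixel r from the principal point sees the ray r / f radians off the axis. A picture is of the moment at which its call begins.
- ctrl.hand_in(): hands the job in; it is judged then, once.
The state is a dict: "t": time; "joints": joint angles; "qvel": joint speeds; "effort": joint torques, N m; "ee_pos": TCP position; "tcp_rot": TCP orientation; "ft_force": force on the tool from outside, world axes, zero at the start; "moment": the same for the moment, N m; "grip_width": finger opening in m; "gripper_force": force on a finger pad.
Only numpy, scipy, OpenCV 4.12 (cv2) and the standard library are available. Lean on these libraries where they do the work, as an engineer would, in place of code of your own. Each camera call takes 0.05 s, during which the arm holds its last target. There are 200 camera calls.

## Working session

There is one attempt and no reset: what is moved stays moved. The work goes in short steps, Python scripts to look and compute and a shell command to move; the robot and the scene stay as the last step left them, time stands still between calls to the robot, and variables do not carry over. Pictures are saved under pics/ and viewed, at most 10 in all, crops included, and the job is handed in when it is done.

```bash
mkdir -p pics; ls; python3 - <<'E'
from cell import status,get_image
import cv2,numpy as np,pickle
for n in("top","side"):
    d=get_image(n); pickle.dump(d,open(f'{n}0.pkl','wb'))
    cv2.imwrite(f'pics/{n}0.png',d['color'][:,:,::-1]); print(n,d['camera_matrix'].tolist(),d['R'].round(3).tolist(),d['t'])
s=status.get_state(); print(s)
E
```

```text
pics
top [[607.701499297345, 0.0, 324.6808733638724], [0.0, 607.701499297345, 241.05892083427062], [0.0, 0.0, 1.0]] [[-0.015, -1.0, -0.026], [-0.997, 0.017, -0.077], [0.077, 0.025, -0.997]] [0.00941609 0.46184999 1.36236848]
side [[538.838743106583, 0.0, 319.8792446836673], [0.0, 538.838743106583, 243.8437009681803], [0.0, 0.0, 1.0]] [[-0.969, -0.247, -0.017], [-0.128, 0.557, -0.821], [0.212, -0.793, -0.571]] [0.4354213  0.14130851 1.23094024]
{'t': 0.1, 'joints': array([-1.33809058e+00,  3.59398174e-01,  1.51131474e+00,  1.10678990e-05,
        1.27245882e+00, -1.15128307e-01]), 'qvel': array([ 0.00090995, -0.00280914, -0.00262783, -0.00010005,  0.00181628,
       -0.00147612]), 'effort': array([ 8.48550508e-05, -5.16356742e+01, -2.71406204e+01,  6.77281595e-02,
        2.76789145e-02, -2.33071785e-05]), 'ee_pos': array([ 0.20435835, -0.56348541,  0.22191795]), 'tcp_rot': array([-7.88486774e-04,  9.84914491e-01,  1.73039944e-01, -4.11102433e-05]), 'ft_force': array([-0.20487711,  0.48395202,  0.5585375 ]), 'moment': array([-9.58923234e-05, -2.69503813e-02, -2.15200109e-02]), 'gripper_force': 0.0, 'grip_width': 0.08781398671839392}
```

View pics/top0.png

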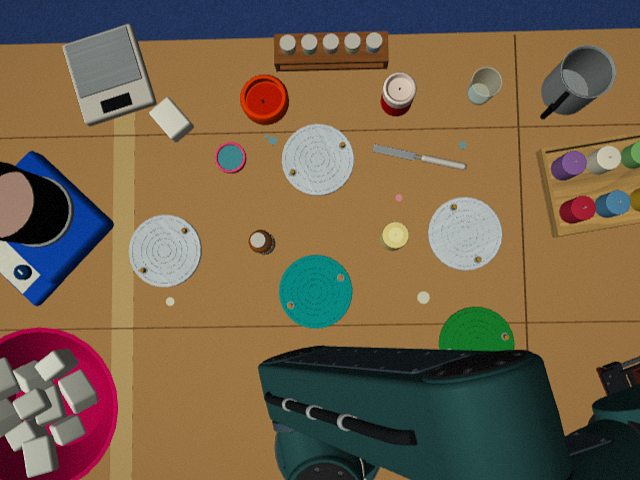

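View pics/side0.png

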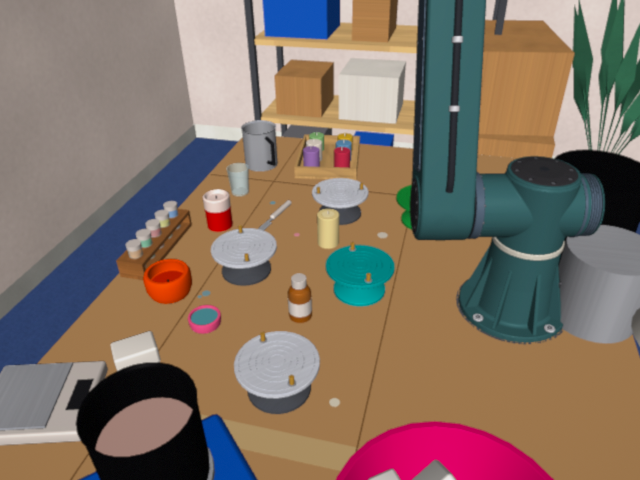

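The top view shows aluminium turntables at (318,160), (165,251) and (465,233). The turquoise one (316,291) and the green one (477,343) are look-alikes, to be left alone. The cream candle is at (395,235), and the red candle (398,93) and orange item (264,98) are bystanders. The amber bottle is at (261,241). Next I measure these and check them in a crop.

```bash
cat > h.py <<'E'
import numpy as np,cv2
from cell import status,get_image
def cloud(d):
    K=d['camera_matrix'];z=d['z_map'];v,u=np.mgrid[:480,:640]
    P=np.stack([(u-K[0,2])*z/K[0,0],(v-K[1,2])*z/K[1,1],z],-1)
    return (P-d['t'])@d['R']
def onplane(d,u,v,h):
    K=d['camera_matrix'];r=d['R'].T@np.array([(u-K[0,2])/K[0,0],(v-K[1,2])/K[1,1],1]);o=-d['R'].T@d['t']
    return o+r*(h-o[2])/r[2]
E
python3 - <<'E'
import pickle;from h import *
d=pickle.load(open('top0.pkl','rb'));W=cloud(d)
for n,(u,v) in dict(P=(165,251),Q=(318,160),R=(465,233)).items():
    w=W[v-45:v+45,u-45:u+45]
    m=(abs(w[...,2]-.075)<.006).astype(np.uint8)
    m=cv2.morphologyEx(m,cv2.MORPH_OPEN,np.ones((3,3)))
    c=max(cv2.findContours(m,0,1)[0],key=cv2.contourArea)
    (a,b),rad=cv2.minEnclosingCircle(c)
    C=onplane(d,a+u-45,b+v-45,.075)
    p=(w[...,2]>.085)&(w[...,2]<.1)&(np.hypot(w[...,0]-C[0],w[...,1]-C[1])<.08)
    k,l,st,ce=cv2.connectedComponentsWithStats(p.astype(np.uint8))
    print(n,C.round(4),'r',rad*(1.29)/607, np.median(w[m>0],0).round(4))
    for i in range(1,k):
        if st[i,4]>5:
            q=np.median(w[l==i],0);print('  pin',st[i,4],q.round(4),'rad',np.hypot(*(q-C)[:2]).round(4),'ang',np.degrees(np.arctan2(*(q-C)[1::-1])).round(1))
for n,(u,v,h) in dict(candle=(395,235,.09),bottle=(261,241,.108)).items():
    w=W[v-25:v+25,u-25:u+25].reshape(-1,3);q=w[(w[:,2]>h-.01)&(w[:,2]<h+.015)]
    print(n,len(q),q.mean(0).round(4),(q.max(0)-q.min(0)).round(4), ((q.max(0)+q.min(0))/2).round(4))
c=d['color'][100:300,110:530,::-1]
cv2.imwrite('pics/crop0.png',cv2.resize(c,None,fx=1.9,fy=1.9,interpolation=2))
E
```

```text
P [0.4418 0.3513 0.075 ] r 0.07792784400198369 [0.442  0.3511 0.0753]
  pin 21 [0.4856 0.3061 0.0922] rad 0.0629 ang -45.9
  pin 21 [0.3984 0.3949 0.0924] rad 0.0615 ang 134.8
Q [0.6375 0.0135 0.075 ] r 0.07672575980473978 [0.6367 0.0143 0.0753]
  pin 21 [ 0.667  -0.0409  0.0916] rad 0.0619 ang -61.6
  pin 19 [0.608  0.0687 0.0922] rad 0.0626 ang 118.1
R [ 0.4686 -0.3032  0.075 ] r 0.07897248181715436 [ 0.4677 -0.303   0.0751]
  pin 18 [ 0.5255 -0.2791  0.0913] rad 0.0618 ang 23.0
  pin 19 [ 0.412  -0.3273  0.0937] rad 0.0615 ang -156.9
candle 570 [ 0.4664 -0.1513  0.09  ] [0.0562 0.0568 0.02  ] [ 0.4669 -0.1515  0.0903]
bottle 192 [0.4596 0.1425 0.1077] [0.0305 0.0325 0.0152] [0.4598 0.143  0.107 ]
```

View pics/crop0.png

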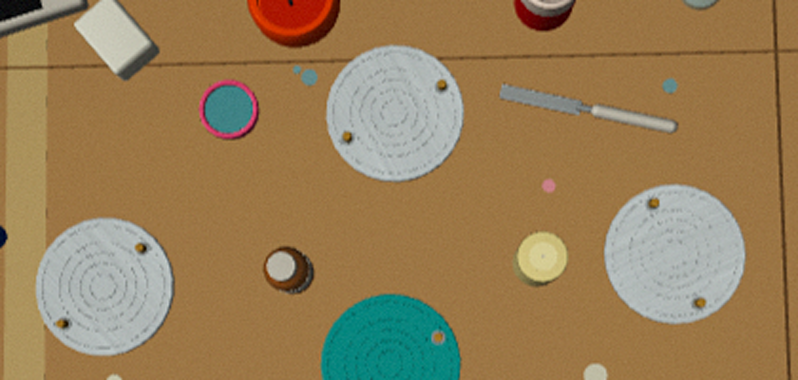

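The crop shows the cream candle at top-image pixel (395,235), the amber bottle with its white cap at (259,241), and three bare aluminium heads, each with two brass pins. Heights, radii and pin distances match the description. I'll start with the right turntable R: its pin at (0.5255,-0.279) gets pushed towards -Y with closed fingers.

```bash
python3 -m crank '[[[0,0,0.174],[0,0,0],0],[[0,0,0.174],[0,0,0],0],[[0,0,0],[0.036,-0.035,0.005],0],[[0,0,0],[0.036,-0.035,0.005],0],[[0,0,0],[0.036,-0.035,0.005],0],[[0,0,0],[0.036,-0.035,0.005],0],[[0,0,0],[0.036,-0.035,0.005],0],[[0,0,0],[0.036,-0.035,0.005],0],[[0,0,0],[0.036,-0.035,0.005],0],[[0,0,0],[0.036,-0.035,0.005],0],[[0,0,0],[0.036,-0.035,0.005],0],[[0,0,0],[0,0,0],0],[[0,0,0],[0,0,0],0]]' 20
```

```text
t: 1.72
ee_pos: [0.528, -0.2491, 0.1773]
tcp_rot: [-0.0, 1.0, 0.0, -0.001]
ft_force: [-0.5, -0.8, 1.2]
grip_width: 0.0003
gripper_force: 0.0
```

```bash
python3 -m crank '[[[0,0,0],[0,0,0.03],0],[[0,0,0],[0,0,0.03],0],[[0,0,0],[0,0,0.025],0],[[0,0,0],[0,0,0.009],0],[[0,0,0],[0,0,0],0],[[0,0,0],[0,0,0],0]]'; python3 -m crank '[[[0,0,0],[0,0.004,0],0],[[0,0,0],[0,0.003,0],0],[[0,0,0],[0,0,0],0]]'
```

```text
t: 2.48
ee_pos: [0.529, -0.2499, 0.0847]
tcp_rot: [0.0, 1.0, -0.0, 0.001]
ft_force: [-0.4, 0.1, 0.8]
grip_width: 0.0006
gripper_force: 0.0
t: 2.85
ee_pos: [0.5288, -0.2565, 0.084]
tcp_rot: [0.0, 1.0, -0.0, 0.0]
ft_force: [-0.5, 0.5, -0.6]
grip_width: 0.0003
gripper_force: 0.0
```

```bash
for i in 1; do python3 -m crank '[[[0,0,0],[0,0.001,0],0],[[0,0,0],[0,0.001,0],0]]';python3 -m crank '[[[0,0,0],[0,0.001,0],0]]';python3 -m crank '[[[0,0,0],[0,0.001,0],0]]'; done
```

```text
t: 3.1
ee_pos: [0.5285, -0.2581, 0.0836]
tcp_rot: [-0.0, 1.0, -0.0, -0.0]
ft_force: [0.5, 0.4, 0.2]
grip_width: 0.0006
gripper_force: 0.0
t: 3.22
ee_pos: [0.5285, -0.2591, 0.0836]
tcp_rot: [-0.0, 1.0, -0.0, -0.0]
ft_force: [0.6, -0.1, -0.6]
grip_width: 0.0002
gripper_force: 0.0
t: 3.35
ee_pos: [0.5285, -0.2601, 0.0836]
tcp_rot: [-0.0, 1.0, -0.0, -0.0]
ft_force: [0.5, 0.5, 0.0]
grip_width: 0.0002
gripper_force: 0.0
```

```bash
python3 -m crank '[[[0,0,0],[0,0.001,0],0]]';python3 -m crank '[[[0,0,0],[0,0.001,0],0]]';python3 -m crank '[[[0,0,0],[0,0.001,0],0]]';python3 -m crank '[[[0,0,0],[0,0.001,0],0]]'
```

```text
t: 3.48
ee_pos: [0.5286, -0.2612, 0.0836]
tcp_rot: [-0.0, 1.0, -0.0, -0.0]
ft_force: [-0.9, 0.4, 0.3]
grip_width: 0.0003
gripper_force: 0.0
t: 3.6
ee_pos: [0.5285, -0.2622, 0.0836]
tcp_rot: [-0.0, 1.0, -0.0, -0.0]
ft_force: [-0.3, 0.9, -0.6]
grip_width: 0.0006
gripper_force: 0.0
t: 3.72
ee_pos: [0.5285, -0.2632, 0.0837]
tcp_rot: [-0.0, 1.0, -0.0, -0.0]
ft_force: [-0.3, -0.3, -0.8]
grip_width: 0.0004
gripper_force: 0.0
t: 3.85
ee_pos: [0.5285, -0.2642, 0.0836]
tcp_rot: [-0.0, 1.0, -0.0, -0.0]
ft_force: [-0.7, -0.3, -0.2]
grip_width: 0.0004
gripper_force: 0.0
```

```bash
for i in 1; do python3 -m crank '[[[0,0,0],[0,0.001,0],0]]';python3 -m crank '[[[0,0,0],[0,0.001,0],0]]';python3 -m crank '[[[0,0,0],[0,0.001,0],0]]';python3 -m crank '[[[0,0,0],[0,0.001,0],0]]'; python3 -m crank '[[[0,0,0],[0,0.001,0],0]]';python3 -m crank '[[[0,0,0],[0,0.001,0],0]]';python3 -m crank '[[[0,0,0],[0,0.001,0],0]]';python3 -m crank '[[[0,0,0],[0,0.001,0],0]]'; done | grep -E "ee_|ft"
```

```text
ee_pos: [0.5285, -0.2652, 0.0836]
ft_force: [0.3, 0.3, -0.1]
ee_pos: [0.5285, -0.2662, 0.0836]
ft_force: [0.6, -0.2, 0.7]
ee_pos: [0.5285, -0.2664, 0.0836]
ft_force: [1.8, 5.0, 0.6]
ee_pos: [0.5287, -0.2669, 0.0836]
ft_force: [2.9, 5.1, 1.4]
ee_pos: [0.5291, -0.2678, 0.0836]
ft_force: [3.9, 5.9, 1.3]
ee_pos: [0.5294, -0.2687, 0.0837]
ft_force: [4.4, 6.1, 0.7]
ee_pos: [0.5298, -0.2697, 0.0837]
ft_force: [4.8, 6.7, -0.7]
ee_pos: [0.53, -0.2707, 0.0837]
ft_force: [4.3, 7.0, 0.4]
```

R moves along with the finger and takes about 5 N tangentially, so it looks like the dragging one. I'll carry on to about an eighth of a turn.

```bash
for i in 1; do python3 -m crank '[[[0,0,0],[0,0.002,0],0],[[0,0,0],[0,0.002,0],0],[[0,0,0],[0,0.002,0],0],[[0,0,0],[0,0.002,0],0]]'; python3 -m crank '[[[0,0,0],[0,0.002,0],0],[[0,0,0],[0,0.002,0],0],[[0,0,0],[0,0.002,0],0],[[0,0,0],[0,0.002,0],0]]';python3 -m crank '[[[0,0,0],[0,0.002,0],0],[[0,0,0],[0,0.002,0],0],[[0,0,0],[0,0.002,0],0],[[0,0,0],[0,0.002,0],0]]';python3 -m crank '[[[0,0,0],[0,0.002,0],0],[[0,0,0],[0,0.002,0],0],[[0,0,0],[0,0.002,0],0],[[0,0,0],[0,0.002,0],0]]';python3 -m crank '[[[0,0,0],[0,0.002,0],0],[[0,0,0],[0,0.002,0],0],[[0,0,0],[0,0.002,0],0],[[0,0,0],[0,0.001,0],0]]'; done | grep -E "ee_|ft"
```

```text
ee_pos: [0.5299, -0.2792, 0.0839]
ft_force: [3.7, 5.4, 0.5]
ee_pos: [0.5297, -0.2873, 0.0839]
ft_force: [2.7, 4.5, 1.0]
ee_pos: [0.5297, -0.2955, 0.0839]
ft_force: [3.9, 4.4, 0.1]
ee_pos: [0.5292, -0.3037, 0.0838]
ft_force: [2.7, 4.4, 1.3]
ee_pos: [0.5279, -0.311, 0.0836]
ft_force: [-0.4, 5.0, 3.5]
```

R is the dragging one, at about 4.5 N steady. I'll back off, lift and go to Q's pin at (0.608,0.069), to be pushed towards +X.

```bash
python3 -m crank '[[[0,0,0],[0,-0.008,0],0],[[0,0,0],[0,0,-0.035],0],[[0,0,0],[0,0,-0.035],0],[[0,0,0],[0.0065,-0.047,0],0],[[0,0,0],[0.0065,-0.047,0],0],[[0,0,0],[0.0065,-0.047,0],0],[[0,0,0],[0.0065,-0.047,0],0],[[0,0,0],[0.0065,-0.047,0],0],[[0,0,0],[0.0065,-0.047,0],0],[[0,0,0],[0.0065,-0.047,0],0],[[0,0,0],[0.0065,-0.047,0],0],[[0,0,0],[0,0,0],0],[[0,0,0],[0,0,0],0]]'
```

```text
t: 8.98
ee_pos: [0.5804, 0.0724, 0.1535]
tcp_rot: [0.001, 1.0, 0.0, -0.0]
ft_force: [-0.9, 0.1, 0.1]
grip_width: 0.0005
gripper_force: 0.0
```

```bash
python3 -m crank '[[[0,0,0],[0,0,0.03],0],[[0,0,0],[0,0,0.03],0],[[0,0,0],[0,0,0.01],0],[[0,0,0],[0,0,0],0],[[0,0,0],[0.004,0,0],0],[[0,0,0],[0.004,0,0],0],[[0,0,0],[0,0,0],0]]' | grep -E "ee_|ft"
for i in 1; do python3 -m crank '[[[0,0,0],[0.001,0,0],0]]';python3 -m crank '[[[0,0,0],[0.001,0,0],0]]';python3 -m crank '[[[0,0,0],[0.001,0,0],0]]';python3 -m crank '[[[0,0,0],[0.001,0,0],0]]';python3 -m crank '[[[0,0,0],[0.001,0,0],0]]';python3 -m crank '[[[0,0,0],[0.001,0,0],0]]'; done | grep -E "ee_|ft"
```

```text
ee_pos: [0.5897, 0.0729, 0.0845]
ft_force: [0.4, -0.5, -0.6]
ee_pos: [0.5897, 0.073, 0.084]
ft_force: [-0.9, 1.2, -0.1]
ee_pos: [0.5906, 0.073, 0.0837]
ft_force: [-0.6, 0.1, 0.8]
ee_pos: [0.5916, 0.0729, 0.0836]
ft_force: [0.1, 0.0, -0.1]
ee_pos: [0.5925, 0.0729, 0.0836]
ft_force: [-1.6, 0.8, 0.7]
ee_pos: [0.5927, 0.0729, 0.0835]
ft_force: [-3.8, -0.6, 3.4]
ee_pos: [0.5928, 0.073, 0.0835]
ft_force: [-5.7, 0.1, 5.4]
```

```bash
python3 -m crank '[[[0,0,0],[0.001,0,0],0]]';python3 -m crank '[[[0,0,0],[0.0005,0,0],0]]'
```

```text
t: 10.72
ee_pos: [0.5929, 0.073, 0.0834]
tcp_rot: [-0.0, 1.0, -0.0, -0.003]
ft_force: [-7.8, -0.9, 7.4]
grip_width: 0.0004
gripper_force: 4.3
t: 10.85
ee_pos: [0.5929, 0.073, 0.0833]
tcp_rot: [-0.0, 1.0, -0.0, -0.003]
ft_force: [-9.0, 0.9, 7.2]
grip_width: 0.0001
gripper_force: 4.5
```

Q is stuck: no movement at 9 N, so I give up there. By elimination P should be free. I'll push its pin at (0.4856,0.306) clockwise, with yaw 22° and the push along the tool's -x.

```bash
python3 -m crank '[[[0,0,0],[-0.012,0,0],0],[[0,0,0],[0,0,-0.035],0],[[0,0,0],[0,0,-0.035],0],[[0,0,0],[-0.0136,-0.0484,0],0],[[0,0,0],[-0.0136,-0.0484,0],0],[[0,0,0],[-0.0136,-0.0484,0],0],[[0,0,0],[-0.0136,-0.0484,0],0],[[0,0,0],[-0.0136,-0.0484,0],0],[[0,0,-0.13],[0,0,0],0],[[0,0,-0.13],[0,0,0],0],[[0,0,-0.12],[0,0,0],0],[[0,0,0],[0,0,0],0],[[0,0,0],[0,0,0],0]]'
```

```text
t: 12.48
ee_pos: [0.5163, 0.3149, 0.1537]
tcp_rot: [-0.0, 0.982, 0.188, 0.0]
ft_force: [0.1, -0.7, -0.4]
grip_width: 0.0005
gripper_force: 0.0
```

```bash
python3 -m crank '[[[0,0,0],[0,0,0.03],0],[[0,0,0],[0,0,0.03],0],[[0,0,0],[0,0,0.01],0],[[0,0,0],[0,0,0],0],[[0,0,0],[-0.006,0,0],0],[[0,0,0],[-0.006,0,0],0],[[0,0,0],[0,0,0],0]]' | grep -E "ee_|ft"
for i in 1; do python3 -m crank '[[[0,0,0],[-0.001,0,0],0],[[0,0,0],[-0.001,0,0],0]]';python3 -m crank '[[[0,0,0],[-0.001,0,0],0]]';python3 -m crank '[[[0,0,0],[-0.001,0,0],0]]';python3 -m crank '[[[0,0,0],[-0.001,0,0],0]]';python3 -m crank '[[[0,0,0],[-0.001,0,0],0]]';python3 -m crank '[[[0,0,0],[-0.001,0,0],0]]'; done | grep -E "ee_|ft"
```

```text
ee_pos: [0.5046, 0.3103, 0.0844]
ft_force: [-0.1, 0.3, -0.5]
ee_pos: [0.5033, 0.3098, 0.0839]
ft_force: [0.9, -0.1, -0.1]
ee_pos: [0.5023, 0.3093, 0.0837]
ft_force: [-0.0, 0.0, -0.3]
ee_pos: [0.5013, 0.309, 0.0837]
ft_force: [0.6, 0.3, -0.7]
ee_pos: [0.5005, 0.3086, 0.0837]
ft_force: [0.4, -0.7, -0.1]
ee_pos: [0.4995, 0.3082, 0.0837]
ft_force: [0.7, -0.4, 0.6]
ee_pos: [0.4985, 0.3078, 0.0838]
ft_force: [0.9, 0.3, 0.6]
```

```bash
for i in 1; do python3 -m crank '[[[0,0,0],[-0.001,0,0],0],[[0,0,0],[-0.001,0,0],0]]';python3 -m crank '[[[0,0,0],[-0.001,0,0],0],[[0,0,0],[-0.001,0,0],0]]';python3 -m crank '[[[0,0,0],[-0.001,0,0],0],[[0,0,0],[-0.001,0,0],0]]'; python3 -m crank '[[[0,0,0],[-0.002,0,0],0],[[0,0,0],[-0.002,0,0],0],[[0,0,0],[-0.002,0,0],0],[[0,0,0],[-0.002,0,0],0]]'; python3 -m crank '[[[0,0,0],[-0.003,0,0],0],[[0,0,0],[-0.003,0,0],0],[[0,0,0],[-0.003,0,0],0],[[0,0,0],[-0.003,0,0],0]]';python3 -m crank '[[[0,0,0],[-0.003,0,0],0],[[0,0,0],[-0.003,0,0],0],[[0,0,0],[-0.003,0,0],0],[[0,0,0],[-0.003,0,0],0]]'; done | grep -E "ee_|ft"
```

```text
ee_pos: [0.4966, 0.3071, 0.0837]
ft_force: [0.1, 0.1, -0.6]
ee_pos: [0.4947, 0.3064, 0.0837]
ft_force: [0.3, -0.5, 0.5]
ee_pos: [0.4929, 0.3056, 0.0837]
ft_force: [0.9, -0.3, 0.0]
ee_pos: [0.4854, 0.3026, 0.0837]
ft_force: [1.8, 0.1, 0.8]
ee_pos: [0.4741, 0.2981, 0.0837]
ft_force: [-0.4, 0.5, 0.5]
ee_pos: [0.4631, 0.2938, 0.0837]
ft_force: [0.1, 0.9, 1.2]
```

P is free: under 1 N all the way. I'll retreat, turn back to yaw 0, open, and re-measure before grasping.

```bash
python3 -m crank '[[[0,0,0],[0.010,0,0],0],[[0,0,0],[0,0,-0.045],0],[[0,0,0],[0,0,-0.045],0.08],[[0,0,0.13],[0,0,0],0.0878],[[0,0,0.13],[0,0,0],0.0878],[[0,0,0.12],[0,0,0],0.0878],[[0,0,0],[0,0,0],0.0878],[[0,0,0],[0,0,0],0.0878]]'
cat > m.py <<'E'
from h import *
import sys
d=get_image('top');W=cloud(d)
if len(sys.argv)>1: cv2.imwrite(sys.argv[1],d['color'][80:320,100:540,::-1].repeat(2,0).repeat(2,1)[:480,:800])
for n,c in dict(P=(.442,.3505),Q=(.6375,.0139),R=(.4688,-.3032)).items():
    p=(W[...,2]>.085)&(W[...,2]<.1)&(np.hypot(W[...,0]-c[0],W[...,1]-c[1])<.08)
    k,l,st,ce=cv2.connectedComponentsWithStats(p.astype(np.uint8))
    for i in range(1,k):
        if st[i,4]>8:
            q=np.median(W[l==i],0);print(n,st[i,4],q.round(4),'rad',np.hypot(*(q[:2]-c)).round(4),'ang',np.degrees(np.arctan2(q[1]-c[1],q[0]-c[0])).round(1))
for n,c,h in (('candle',(.4667,-.1514),.09),('bottle',(.4598,.143),.108)):
    p=W[(abs(W[...,2]-h)<.012)&(np.hypot(W[...,0]-c[0],W[...,1]-c[1])<.045)]
    if len(p): print(n,len(p),p.mean(0).round(4),((p.max(0)+p.min(0))/2).round(4),(p.max(0)-p.min(0)).round(3))
E
python3 m.py
```

```text
t: 17.48
ee_pos: [0.4729, 0.2976, 0.1737]
tcp_rot: [-0.0, 1.0, 0.001, 0.0]
ft_force: [0.5, 0.4, 0.1]
grip_width: 0.0572
gripper_force: 0.0
P 20 [0.4461 0.2893 0.0908] rad 0.0614 ang -86.1
P 19 [0.4394 0.4129 0.092 ] rad 0.0624 ang 92.3
Q 21 [ 0.6661 -0.0408  0.0947] rad 0.0618 ang -62.4
Q 18 [0.6079 0.0687 0.0926] rad 0.0623 ang 118.4
R 18 [ 0.5263 -0.3236  0.0935] rad 0.061 ang -19.5
R 17 [ 0.409  -0.2818  0.0924] rad 0.0635 ang 160.3
candle 568 [ 0.4663 -0.1511  0.0899] [ 0.467  -0.1516  0.0898] [0.057 0.057 0.018]
bottle 191 [0.4595 0.1424 0.1077] [0.4596 0.1431 0.1061] [0.031 0.033 0.019]
```

P turned by 40°, R by 42°, and Q did not move. Next is the bottle.

```bash
python3 -m crank '[[[0,0,0],[-0.0043,0.0515,0],0.0878],[[0,0,0],[-0.0043,0.0515,0],0.0878],[[0,0,0],[-0.0043,0.0515,0],0.0878],[[0,0,0],[0,0,0],0.0878],[[0,0,0],[0,0,0],0.0878]]' 15; python3 -m crank '[[[0,0,0],[0,0,0.04],0.0878],[[0,0,0],[0,0,0.04],0.0878],[[0,0,0],[0,0,0.04],0.0878],[[0,0,0],[0,0,0.0195],0.0878],[[0,0,0],[0,0,0],0.0878],[[0,0,0],[0,0,0],0.0878],[[0,0,0],[0,0,0],0.04],[[0,0,0],[0,0,0],0.04],[[0,0,0],[0,0,0],0.04],[[0,0,0],[0,0,0],0.04],[[0,0,0],[0,0,0],0.04],[[0,0,0],[0,0,0],0.04]]'
```

```text
t: 18.15
ee_pos: [0.46, 0.1433, 0.1739]
tcp_rot: [-0.0, 1.0, -0.0, 0.0]
ft_force: [0.3, 0.7, 0.1]
grip_width: 0.0878
gripper_force: 0.0
t: 19.65
ee_pos: [0.4597, 0.1429, 0.0344]
tcp_rot: [0.0, 1.0, -0.0, 0.0]
ft_force: [-1.6, -2.0, 5.2]
grip_width: 0.052
gripper_force: 15.0
```

```bash
python3 -m crank '[[[0,0,0],[0,0,-0.02],0.04],[[0,0,0],[0,0,-0.04],0.04],[[0,0,0],[0,0,-0.04],0.04],[[0,0,0],[0,0,-0.02],0.04],[[0,0,0],[0.018,0.013,0],0.04],[[0,0,0],[0.036,0.026,0],0.04],[[0,0,0],[0.036,0.026,0],0.04],[[0,0,0],[0.036,0.026,0],0.04],[[0,0,0],[0.036,0.026,0],0.04],[[0,0,0],[0.016,0.012,0],0.04],[[0,0,0],[0,0,0],0.04],[[0,0,0],[0,0,0],0.04],[[0,0,0],[0,0,0],0.04]]'
```

```text
t: 21.28
ee_pos: [0.6362, 0.015, 0.154]
tcp_rot: [-0.0, 1.0, 0.0, -0.001]
ft_force: [-0.3, 0.4, -2.0]
grip_width: 0.0517
gripper_force: 15.0
```

```bash
python3 -m crank '[[[0,0,0],[0.001,0.001,0.015],0.04],[[0,0,0],[0,0,0.015],0.04],[[0,0,0],[0,0,0.008],0.04],[[0,0,0],[0,0,0.003],0.04],[[0,0,0],[0,0,0],0.04],[[0,0,0],[0,0,0],0.04]]'; python3 -m crank '[[[0,0,0],[0,0,0.001],0.04],[[0,0,0],[0,0,0.001],0.04]]';python3 -m crank '[[[0,0,0],[0,0,0.001],0.04],[[0,0,0],[0,0,0],0.04]]'
```

```text
t: 22.02
ee_pos: [0.639, 0.0129, 0.1136]
tcp_rot: [-0.0, 1.0, -0.0, 0.0]
ft_force: [0.2, -0.6, -1.6]
grip_width: 0.0521
gripper_force: 15.0
t: 22.28
ee_pos: [0.6387, 0.0129, 0.1114]
tcp_rot: [-0.0, 1.0, -0.0, 0.0]
ft_force: [0.8, 0.2, -1.4]
grip_width: 0.0521
gripper_force: 15.0
t: 22.52
ee_pos: [0.6385, 0.013, 0.1101]
tcp_rot: [-0.0, 1.0, -0.0, -0.0]
ft_force: [0.3, -0.0, -1.1]
grip_width: 0.0516
gripper_force: 15.0
```

```bash
python3 -m crank '[[[0,0,0],[0,0,0.001],0.04],[[0,0,0],[0,0,0],0.04]]';python3 -m crank '[[[0,0,0],[0,0,0.0005],0.04],[[0,0,0],[0,0,0],0.04]]'
```

```text
t: 22.78
ee_pos: [0.6386, 0.0129, 0.1097]
tcp_rot: [-0.0, 1.0, -0.0, 0.0]
ft_force: [-1.7, 0.7, 3.9]
grip_width: 0.052
gripper_force: 15.0
t: 23.02
ee_pos: [0.6387, 0.0129, 0.1097]
tcp_rot: [0.0, 1.0, -0.0, 0.0]
ft_force: [-2.8, 0.1, 8.1]
grip_width: 0.0521
gripper_force: 15.0
```

The bottle is seated on Q. I'll release it and go to the candle.

```bash
python3 -m crank '[[[0,0,0],[0,0,-0.001],0.054],[[0,0,0],[0,0,0],0.065],[[0,0,0],[0,0,0],0.0878],[[0,0,0],[0,0,0],0.0878],[[0,0,0],[0,0,0],0.0878],[[0,0,0],[0,0,-0.03],0.0878],[[0,0,0],[0,0,-0.04],0.0878],[[0,0,0],[0,0,-0.04],0.0878],[[0,0,0],[-0.043,0.041,0],0.0878],[[0,0,0],[-0.043,0.041,0],0.0878],[[0,0,0],[-0.043,0.041,0],0.0878],[[0,0,0],[-0.043,0.0415,0],0.0878],[[0,0,0],[0,0,0],0.0878],[[0,0,0],[0,0,0],0.0878]]'
python3 - <<'E'
from h import *
d=get_image('top');W=cloud(d)
p=W[(abs(W[...,2]-.183)<.012)&(np.hypot(W[...,0]-.6375,W[...,1]-.0139)<.05)]
print(len(p),p.mean(0),(p.max(0)-p.min(0)))
E
```

```text
t: 24.78
ee_pos: [0.4672, -0.1515, 0.22]
tcp_rot: [-0.0, 1.0, -0.001, 0.001]
ft_force: [1.0, 0.3, 1.1]
grip_width: 0.0878
gripper_force: 0.0
214 [0.63729292 0.01360719 0.18294167] [0.03287564 0.03060548 0.01806161]
```

```bash
python3 -m crank '[[[0,0,0],[0,0,0.045],0.0878],[[0,0,0],[0,0,0.045],0.0878],[[0,0,0],[0,0,0.045],0.0878],[[0,0,0],[0,0,0.035],0.0878],[[0,0,0],[0,0,0.0155],0.0878],[[0,0,0],[0,0,0],0.0878],[[0,0,0],[0,0,0],0.0878],[[0,0,0],[0,0,0],0.045],[[0,0,0],[0,0,0],0.045],[[0,0,0],[0,0,0],0.045],[[0,0,0],[0,0,0],0.045],[[0,0,0],[0,0,0],0.045],[[0,0,0],[0,0,0],0.045]]'
```

```text
t: 26.45
ee_pos: [0.4668, -0.1519, 0.0346]
tcp_rot: [0.0, 1.0, -0.0, 0.0]
ft_force: [-0.9, -1.0, 6.3]
grip_width: 0.0585
gripper_force: 15.0
```

```bash
python3 -m crank '[[[0,0,0],[0,0,-0.02],0.045],[[0,0,0],[0,0,-0.04],0.045],[[0,0,0],[0,0,-0.045],0.045],[[0,0,0],[0,0,-0.025],0.045],[[0,0,0],[-0.002,-0.02,0],0.045],[[0,0,0],[-0.002,-0.045,0],0.045],[[0,0,0],[-0.002,-0.045,0],0.045],[[0,0,0],[-0.002,-0.045,0],0.045],[[0,0,0],[-0.002,-0.045,0],0.045],[[0,0,0],[-0.002,-0.045,0],0.045],[[0,0,0],[-0.002,-0.045,0],0.045],[[0,0,0],[-0.002,-0.045,0],0.045],[[0,0,0],[-0.002,-0.045,0],0.045],[[0,0,0],[-0.002,-0.045,0],0.045],[[0,0,0],[-0.002,-0.045,0],0.045],[[0,0,0],[-0.002,-0.032,0],0.045],[[0,0,0],[0,0,0],0.045],[[0,0,0],[0,0,0],0.045],[[0,0,0],[0,0,0],0.045]]'
```

```text
t: 28.82
ee_pos: [0.4418, 0.3494, 0.1634]
tcp_rot: [0.001, 1.0, -0.0, -0.001]
ft_force: [-0.2, -0.7, -2.7]
grip_width: 0.058
gripper_force: 15.0
```

```bash
python3 -m crank '[[[0,0,0],[0,-0.001,0.02],0.045],[[0,0,0],[0,0,0.018],0.045],[[0,0,0],[0,0,0.008],0.045],[[0,0,0],[0,0,0.004],0.045],[[0,0,0],[0,0,0],0.045],[[0,0,0],[0,0,0],0.045]]'; python3 -m crank '[[[0,0,0],[0,0,0.001],0.045],[[0,0,0],[0,0,0.001],0.045]]';python3 -m crank '[[[0,0,0],[0,0,0.001],0.045],[[0,0,0],[0,0,0],0.045]]'
```

```text
t: 29.58
ee_pos: [0.4431, 0.3517, 0.1148]
tcp_rot: [-0.0, 1.0, -0.0, 0.0]
ft_force: [-0.2, -0.4, -2.2]
grip_width: 0.0583
gripper_force: 15.0
t: 29.82
ee_pos: [0.4427, 0.3516, 0.1124]
tcp_rot: [-0.0, 1.0, -0.0, 0.0]
ft_force: [-0.0, 0.1, -3.5]
grip_width: 0.0578
gripper_force: 15.0
t: 30.08
ee_pos: [0.4425, 0.3515, 0.1111]
tcp_rot: [-0.0, 1.0, -0.0, -0.0]
ft_force: [-0.1, 0.6, -2.2]
grip_width: 0.0579
gripper_force: 15.0
```

```bash
python3 -m crank '[[[0,0,0],[0,0,0.001],0.045],[[0,0,0],[0,0,0],0.045]]';python3 -m crank '[[[0,0,0],[0,0,0.001],0.045],[[0,0,0],[0,0,0],0.045]]'
```

```text
t: 30.32
ee_pos: [0.4426, 0.3514, 0.1101]
tcp_rot: [0.0, 1.0, -0.0, -0.0]
ft_force: [-0.1, -0.1, -3.2]
grip_width: 0.0583
gripper_force: 15.0
t: 30.58
ee_pos: [0.4427, 0.3515, 0.1096]
tcp_rot: [-0.0, 1.0, -0.0, 0.0]
ft_force: [-1.3, -1.0, 2.0]
grip_width: 0.0581
gripper_force: 15.0
```

The candle is seated. I'll release, lift, move clear and check.

```bash
python3 -m crank '[[[0,0,0],[0,0,0],0.06],[[0,0,0],[0,0,0],0.07],[[0,0,0],[0,0,0],0.0878],[[0,0,0],[0,0,0],0.0878],[[0,0,0],[0,0,0],0.0878],[[0,0,0],[0,0,-0.03],0.0878],[[0,0,0],[0,0,-0.04],0.0878],[[0,0,0],[0,0,-0.04],0.0878],[[0,0,0],[0,0.04,0],0.0878],[[0,0,0],[0,0.045,0],0.0878],[[0,0,0],[0,0.045,0],0.0878],[[0,0,0],[0,0.04,0],0.0878],[[0,0,0],[0,0,0],0.0878],[[0,0,0],[0,0,0],0.0878]]'
python3 - <<'E'
from h import *
d=get_image('top');W=cloud(d)
for c,h in (((.6375,.0139),.183),((.442,.3507),.165)):
    p=W[(abs(W[...,2]-h)<.012)&(np.hypot(W[...,0]-c[0],W[...,1]-c[1])<.05)]
    if len(p): print(len(p),p.mean(0),(p.max(0)-p.min(0)))
s=get_image('side');cv2.imwrite('pics/side1.png',s['color'][:,:,::-1])
E
```

```text
t: 32.33
ee_pos: [0.4428, 0.1819, 0.2194]
tcp_rot: [-0.0, 1.0, -0.0, 0.0]
ft_force: [0.9, -0.0, 0.5]
grip_width: 0.0879
gripper_force: 0.0
216 [0.63724675 0.01358028 0.18337703] [0.03161253 0.03099015 0.0203502 ]
```

View pics/side1.png

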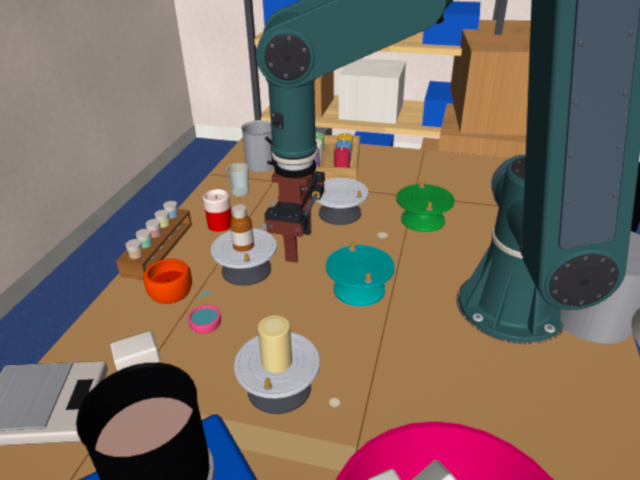

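The side view shows the candle upright in the middle of P (275,345), the bottle upright in the middle of Q (242,228), and R empty (340,190). The gripper is clear of everything. The top camera puts the bottle within 1 mm of Q's middle. It cannot see the candle past the arm, but the candle was released within 1 mm of P's measured centre.

```bash
python3 -c "
from cell import ctrl; print(ctrl.hand_in())"
```

```text
the job is handed in; nothing more can be done
None
```

The job is handed in at about 32 s; no verdict came back. The candle stands in the middle of the free-running turntable (left in the top view), the bottle in the middle of the stuck one (centre), and the dragging one (right) is empty.

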